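# Clear the spring fixture and hold its jaw open

## Robot

A 7-joint arm with a two-finger parallel gripper is mounted at the origin on the work surface. World frame = base frame: x ahead of the robot, y to its left, z up, the work surface at z = 0. Lengths are in m, angles in rad, forces in N, time in s.
With the tool pointing down it reaches from about 0.4 to 0.875 m from the base axis. Payload 6.5 kg.
Tool frame: the origin (TCP) lies midway between the tips of the shut fingers; the grasp point (between the pads) lies 19 mm behind it (r.grip_point_offset is the distance from the TCP to the grasp point, in m); z points along the fingers, y is the direction in which the jaws open and shut (so a half turn about z gives the same grasp; the last joint's range is limited). The gripper opens to 88 mm and grips with 3 to 60 N. Pads are 18 mm wide; open, the fingers measure 123 mm over their backs; the gripper's body (75 mm by 187 mm) begins 45 mm behind the grasp point.
Start: joints at [1.144, 0.536, -0.004, 1.538, 0.003, 1.067, -0.071], TCP at [0.229, -0.608, 0.212] pointing down, gripper open.
Joint ranges: [-2.7, 2.7], [-0.37, 2.16], [-1.27, 1.26], [0.24, 2.4], [-1.31, 4.45], [0.19, 1.91], [-2.76, 2.76]. Speed limits (rad/s): [2.39, 2.39, 3.14, 3.14, 3.14, 3.14, 3.14].

## Interface

Orientations are given as a rotation vector (axis times angle).
In Python, from bench import monitor, capture, r gives the robot as it stands. The module is installed in compiled form; this text tells all that it offers.
- The arm moves only by the shell command python3 -m jog 'ROWS' [OPENING] [FORCE]. ROWS is JSON, one flat list of numbers, 6 for each row, row after row: the shift along the tool's x, y, z in cm, then the turn, a rotation vector about the tool's x, y, z in degrees. A call has 1 to 10 rows; each row is the pose to reach, as a shift and turn from the pose commanded when the call began, along the tool's axes at that moment; what a row does not reach only later rows make up. A row lasts 1/10 s, in which the tool goes at most 50 mm and 8.59 degrees, less where a joint would pass 70% of its speed; a pose out of reach is approached as far as the arm can. A call with a gripper value outside its range is refused whole. OPENING is the closure in counts, from 0 (fully open) to 255 (shut), set as the call begins (- or left out, the last holds). The fingers move at their own pace and stop on an object; FORCE is the grip in N (left out, the last holds). Time passes only in rows, so rows that repeat a pose let the fingers close. It gives the time, the measured TCP pose, the force and the opening at its end, in the units of the state.
- monitor.read_state(): the state, without advancing time (a new reading comes with each control period).
- capture(name): name is "side" or "top" or "wrist"; returns a dict with "pixels" (480x640x3 uint8, red, green, blue), "depth" (480x640 float32, m along the optical axis (not along the pixel's ray), 0 where there is no reading), "fx", "fy", "cx", "cy" (pixels), "cam_to_world" (4x4, takes a point from camera to world coordinates). Camera axes: x right, y down, z forward; pixel columns grow to the right and rows downward; lengths in m; the calibration is good to about 2 mm. A picture is of the moment at which its call begins.
- r.finish_job(): hands the job in, once; it reports no verdict.
The state is a dict: "time": time; "q": joint angles; "qd": joint speeds; "joint_torque": joint torques, N m; "tool_pos": TCP position; "tool_rot": TCP orientation; "force": force on the tool from outside, world axes, zero at the start; "torque": the same for the moment, N m; "gripper_width": finger opening in m.
Only numpy, scipy, OpenCV 4.12 (cv2) and the standard library are available. Lean on these libraries where they do the work, as an engineer would, in place of code of your own. Each camera call takes 0.05 s, during which the arm holds its last target.

## Task

Clear the small blue spring fixture for the next workpiece: push its yellow ejector plate all the way in so that the copper-coloured part is pushed out of the nest into the yellow catch tray, and let the ejector spring back. Then take the green grip of the sprung jaw and draw the jaw out until its black pointer stands over the red band on the white scale, keep it there for a couple of seconds, and finish while still holding it there, without disturbing the other things on the bench.

Things in the scene. Friction and masses are not known exactly. Their poses are not given: they have to be found in the camera images.
- fixture: Fixed blue and steel fixture on the bench. Origin under the middle of the nest, on the bench surface, +z up; its +x is the direction in which the part is ejected, its +y that in which the jaw is drawn open. It covers x -170 to +156, y -65 to +192 mm in this frame; nothing of it is higher than 87 mm. The jaw's blue bed: x -30 to +30, y +32 to +192, steel edges 35 mm high.
- nest (a point): Middle of the nest floor, 30 mm above the bench. The floor ends 34 mm from here along the fixture's +x, where the part drops into the tray. Lips over the two sides of the nest keep the part from being lifted out.
- tray (a point): Middle of the inner floor of the yellow open catch tray, 3 mm above the bench, 96 mm from the nest along the fixture's +x. Inside 114 mm along x, 124 mm along y; rim 22 mm above the bench.
- boss_plate: Loose copper-coloured part, 190 g: a plate 40 x 40 x 12 mm with a round boss (22 mm across, 14 mm high) on top. Origin at the centre of its underside. It starts lying in the nest, on the nest floor.
- boss_center (a point): Point in the loose part, on its axis, 12 mm above its underside.
- ejector (a joint): Ejector slide: 0 = home (spring-returned), grows to 0.064 m (end stop) as the yellow plate is pushed along the fixture's +x. The spring pushes back with 2 N at home and 6 N at the stop, plus the part's friction; let go, it returns home by itself. The part falls into the tray only in the last millimetres of the stroke.
- ejector_pad (a point): Middle of the outer (-x of the fixture) face of the upright yellow push plate, moving with it. The plate is 12 mm thick along x, 40 mm wide along y, and stands from 36 to 81 mm above the bench; this point is at 58.5 mm. Free space on the side from which it is pushed, above the fixture's steel edges (32 mm high).
- jaw (a joint): Sprung jaw: 0 = closed (spring-returned), grows to 0.080 m (end stop) as it is drawn along the fixture's +y. The spring pulls back with 6 N closed, rising by 1.3 N per 10 mm; let go, it snaps shut.
- jaw_grip (a point): Point in the green upright grip on the jaw, 67 mm above the bench, moving with the jaw. The grip is a plate 14 mm thick along the fixture's y (the pull), 30 mm along its x, standing from 37 to 87 mm above the bench; 60 mm of free space between it and the nest above 49 mm, all free on its other side.
- pointer (a point): Near the end of the jaw's thin black pointer (3 mm wide), which reaches out along the fixture's x over the white scale, moving with the jaw. 38.5 mm above the bench, 70 mm along the fixture's x from the grip's point.
- band (a point): Centre of the 12 mm wide (along the fixture's y) red band on the white scale, at the pointer's height; it lies 30 to 60 mm from the closed jaw's pointer along the fixture's +y and does not move. The pointer is right when its centre line is over the band. Scale block: fixture x +44 to +86, y +75 to +190, top 34 mm high.
- wrench: Bystander: a steel wrench lying on the bench, about 180 mm long. Leave alone.
- hammer: Bystander: a hammer lying on the bench, about 260 mm long. Leave alone.
- spray_can: Bystander: a can with an orange label, 60 mm across, 160 mm high, standing on the bench. Origin at its underside. Leave alone.
- weld_square: Bystander: a red triangular welding square lying on the bench, about 100 mm long and 18 mm high. Leave alone.

How it is judged:
On the way, in this order (a step that is already met when the one before it is completed fails the run):
1. the ejector is pushed in, with the jaw still shut (value of joint ejector above 0.056 m and value of joint jaw below 0.012 m), for 0.05 s.
2. the part lies in the catch tray and the ejector has sprung home (x of boss_center in the frame of fixture above 0.045 m and z of boss_center in the frame of fixture below 0.03 m and value of joint ejector below 0.008 m), for 0.2 s.
3. the jaw is held with its pointer over the red band for a second (y of pointer in the frame of band between -0.006 and 0.006 m and contact force between the fingers and jaw above 2 N), for 1 s.
At the end, for the whole second after the job is handed in: The gripper's fingers hold the jaw still (at least 2 N on it, slower than 10 mm/s) with the pointer's centre within 6 mm of the red band's centre, the ejector is home to within 8 mm, and the part lies at rest inside the catch tray (below the nest floor) (all of step 2 and all of step 3 and velocity of joint jaw between -0.01 and 0.01 m/s and x of boss_center in the frame of fixture below 0.15 m and y of boss_center in the frame of fixture between -0.062 and 0.062 m and linear speed of boss_plate below 0.02 m/s); the arm keeps its last pose, push and grip.
It fails at once if a bystander is moved by more than 25 mm (distance of any of wrench, hammer, spray_can, weld_square from where it was at the start of the episode above 0.025 m).
It fails at once if the spray can is knocked over (angle between spray_can's own z axis and vertical above 0.5 rad).
It also fails if it takes over 58 s, if anything falls off the work surface, if the arm or the gripper's body presses on something with over 40 N, if the wrist force passes 120 N, or if a joint passes its speed limit or range.

## Working session

There is one attempt and no reset: what is moved stays moved. The work goes in short steps, Python scripts to look and compute and a shell command to move; the robot and the scene stay as the last step left them, time stands still between calls to the robot, and variables do not carry over. Pictures are saved under pics/ and viewed, and the job is handed in when it is done.

```bash
mkdir -p pics; python3 - <<'E'
from bench import monitor, capture, r
import cv2,numpy as np
s=monitor.read_state()
print({k:np.round(v,3).tolist() for k,v in s.items()}, r.grip_point_offset)
for n in("top","side"):
    c=capture(n); cv2.imwrite(f"pics/{n}0.png",c["pixels"][:,:,::-1]); np.savez(f"{n}0.npz",**c)
    print(n,c["fx"],c["cx"],c["cy"],np.round(c["cam_to_world"],3).tolist())
E
```

```text
{'time': 0.0, 'q': [1.144, 0.537, -0.004, 1.539, 0.003, 1.067, -0.071], 'qd': [0.004, -0.001, 0.0, 0.001, 0.001, -0.001, 0.0], 'joint_torque': [-0.0, -57.099, 0.991, -25.161, -0.056, 0.018, 0.0], 'tool_pos': [0.229, -0.608, 0.211], 'tool_rot': [-3.089, -0.564, 0.001], 'force': [0.018, -0.23, 0.027], 'torque': [0.031, -0.029, -0.033], 'gripper_width': 0.088} 0.0187
top 591.1213752315607 307.6958585338138 235.2943923223628 [[0.009, -0.992, 0.128, 0.414], [-1.0, -0.011, -0.014, 0.013], [0.015, -0.128, -0.992, 1.392], [0.0, 0.0, 0.0, 1.0]]
side 474.5547986040511 330.16068286184947 235.71606150272834 [[-0.98, -0.126, 0.153, 0.437], [-0.198, 0.594, -0.779, 0.821], [0.007, -0.794, -0.607, 0.701], [0.0, 0.0, 0.0, 1.0]]
```

View pics/top0.png

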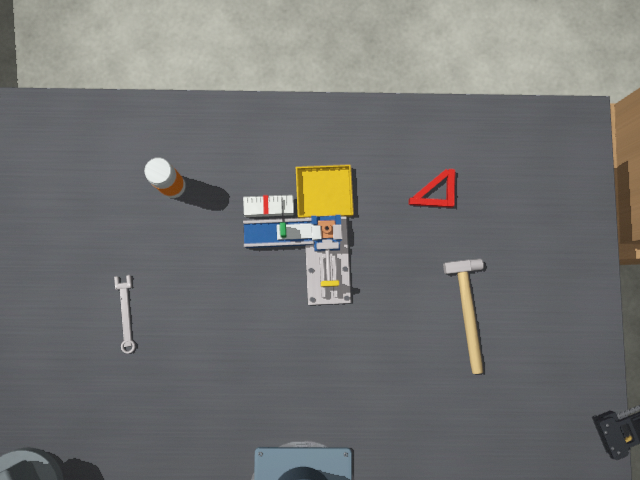

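View pics/side0.png

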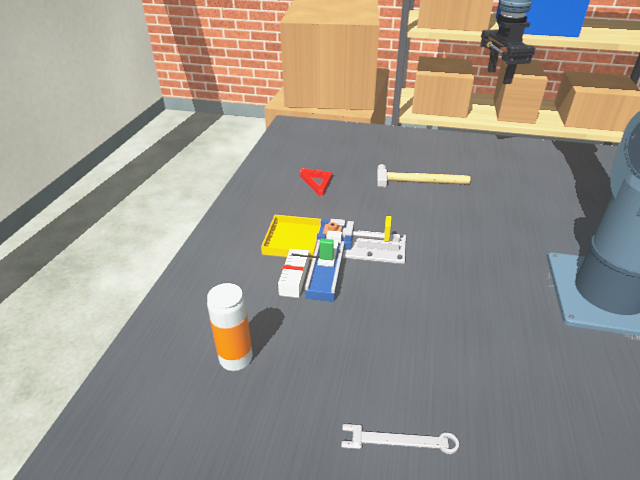

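The top view shows the fixture with its +x up the image (world +x) and +y to the left (world +y). The yellow plate is at (330,283), the green grip at (283,229), the red band at (266,205) and the tray at (325,190). The gripper starts at lower right, outside the hammer.

```bash
cat > h.py <<'E'
import cv2,numpy as np
def ray(c,u,v,z):
    T=c["cam_to_world"];d=T[:3,:3]@np.array([(u-c["cx"])/c["fx"],(v-c["cy"])/c["fy"],1.]);o=T[:3,3]
    return o+d*(z-o[2])/d[2]
def cloud(c):
    v,u=np.mgrid[:480,:640];Z=c["depth"];P=np.stack([(u-c["cx"])/c["fx"]*Z,(v-c["cy"])/c["fy"]*Z,Z],-1)
    return P@c["cam_to_world"][:3,:3].T+c["cam_to_world"][:3,3]
def masks(c):
    h=cv2.cvtColor(c["pixels"],cv2.COLOR_RGB2HSV);H,S,V=cv2.split(h)
    return dict(yellow=(abs(H.astype(int)-26)<6)&(S>150)&(V>70),green=(H>50)&(H<80)&(S>100)&(V>50),red=((H<6)|(H>174))&(S>150)&(V>90),white=(S<30)&(V>215),blue=(H>100)&(H<125)&(S>140))
def blobs(m,amin=15):
    n,l,st,ce=cv2.connectedComponentsWithStats(m.astype(np.uint8))
    return [(l==i,st[i],ce[i]) for i in range(1,n) if st[i][4]>=amin]
E
python3 - <<'E'
from h import *
for n in("top","side"):
    c=dict(np.load(n+"0.npz"));P=cloud(c)
    for k,m in masks(c).items():
        for b,st,ce in blobs(m):
            p=P[b];p=p[c["depth"][b]>0]
            if len(p)==0 or p[:,2].min()<-.05: continue
            rc=cv2.minAreaRect(np.argwhere(b)[:,::-1].astype(np.float32))
            print(n,k,st.tolist(),ce.round(1),"med",np.median(p,0).round(3),"lo",np.percentile(p,3,axis=0).round(3),"hi",np.percentile(p,97,axis=0).round(3),[np.round(x,1) for x in rc])
E
```

```text
top yellow [296, 165, 58, 53, 2776] [324.  190.5] med [ 0.701 -0.045  0.004] lo [ 0.644 -0.106 -0.002] hi [0.756 0.017 0.024] [array([324.2, 190.7]), array([50.7, 56. ]), np.float64(87.8)]
top yellow [321, 281, 18, 5, 88] [329.5 283. ] med [ 0.477 -0.055  0.082] lo [ 0.472 -0.074  0.076] hi [ 0.482 -0.036  0.087] [array([329.5, 283. ]), array([ 4., 17.]), np.float64(90.0)]
top green [280, 222, 6, 15, 83] [282.7 228.8] med [0.596 0.05  0.086] lo [0.582 0.045 0.03 ] hi [0.619 0.056 0.091] [array([282.5, 229. ]), array([14.,  5.]), np.float64(90.0)]
top red [409, 169, 46, 38, 815] [437.1 191.5] med [ 0.693 -0.319  0.017] lo [ 0.667 -0.355  0.001] hi [ 0.749 -0.254  0.023] [array([431.5, 187.5]), array([37., 45.]), np.float64(90.0)]
top red [263, 195, 5, 19, 76] [265.4 204. ] med [0.66  0.093 0.036] lo [0.64  0.089 0.009] hi [0.687 0.096 0.04 ] [array([265., 204.]), array([18.,  4.]), np.float64(90.0)]
top white [145, 159, 25, 24, 477] [157.1 170.2] med [0.709 0.316 0.16 ] lo [0.686 0.294 0.156] hi [0.731 0.339 0.165] [array([157. , 170.5]), array([23., 24.]), np.float64(90.0)]
top white
[... 5542 characters left out ...]
1.8] med [ 0.153 -1.59   0.215] lo [ 0.152 -1.625  0.186] hi [ 0.154 -1.529  0.228] [array([498.3,  11.8]), array([ 2.7, 11.2]), np.float64(11.3)]
side blue [317, 220, 13, 19, 59] [322.  227.5] med [ 0.63  -0.063  0.045] lo [ 0.617 -0.079  0.031] hi [ 0.635 -0.013  0.048] [array([322.6, 228.9]), array([ 8. , 20.6]), np.float64(15.9)]
side blue [344, 236, 7, 8, 23] [346.7 240. ] med [ 0.565 -0.026  0.032] lo [ 0.557 -0.034  0.029] hi [ 0.573 -0.022  0.045] [array([346.7, 239.3]), array([6.8, 5.6]), np.float64(76.0)]
side blue [306, 260, 31, 41, 712] [321.8 283.3] med [0.593 0.119 0.027] lo [0.57  0.067 0.006] hi [0.616 0.143 0.029] [array([320.8, 279.2]), array([27.6, 40.6]), np.float64(4.4)]
```

```bash
python3 - <<'E'
import cv2
a=cv2.imread("pics/top0.png")[150:320,230:370];cv2.imwrite("pics/topc.png",cv2.resize(a,None,fx=3.5,fy=3.5,interpolation=0))
a=cv2.imread("pics/side0.png")[190:320,250:430];cv2.imwrite("pics/sidec.png",cv2.resize(a,None,fx=4,fy=4,interpolation=0))
E
```

```text
(no output)
```

View pics/topc.png

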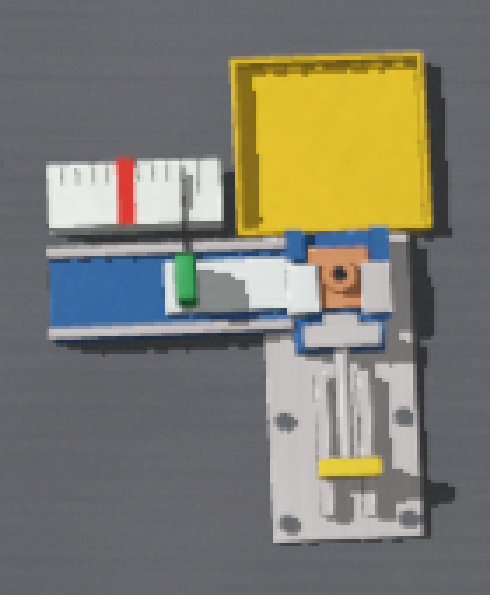

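View pics/sidec.png

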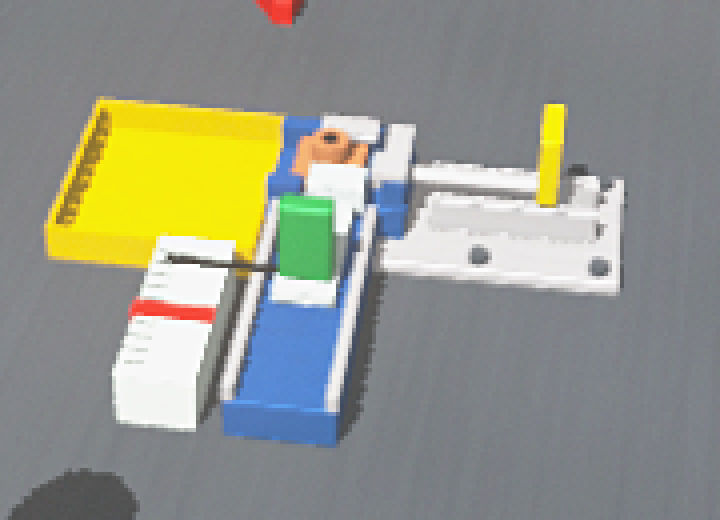

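```bash
cat >> h.py <<'E'
from scipy.spatial.transform import Rotation as R
def delta(s,pos,yaw_deg):
    R0=R.from_rotvec(s["tool_rot"]); y=np.radians(yaw_deg)
    Rt=R.from_matrix(np.array([[np.cos(y),np.sin(y),0],[np.sin(y),-np.cos(y),0],[0,0,-1.]]))
    return (R0.inv().apply(np.array(pos)-s["tool_pos"])*100).round(2),np.degrees((R0.inv()*Rt).as_rotvec()).round(2)
E
python3 - <<'E'
from h import *
from bench import monitor
c=dict(np.load("top0.npz"));m=masks(c);d=dict(np.load("side0.npz"))
print("band",ray(c,265.4,204,.034),"sideband",ray(d,292.4,267.3,.034))
print("grip",ray(c,282.7,228.8,.087),"plate",ray(c,329.5,283,.081))
g=cv2.cvtColor(c["pixels"],cv2.COLOR_RGB2GRAY)
for v in range(196,218): print(v,g[v,276:292])
print(delta(monitor.read_state(),(.43,-.056,.2),2.3))
E
```

```text
band [0.66152268 0.09277957 0.034     ] sideband [0.66195666 0.09001805 0.034     ]
grip [0.59622318 0.05015595 0.087     ] plate [ 0.47700959 -0.05496244  0.081     ]
196 [234 206 227 233 234 207 225 231 230 229 181 219 227 227 228 229]
197 [230 180 220 229 229 180 187 224 231 230 181 220 227 228 229 229]
198 [231 181 220 229 229 175 156 221 230 230 181 220 228 229 229 229]
199 [231 182 221 230 230 158 150 210 219 228 181 220 228 228 228 228]
200 [231 182 221 229 230 158 144 140 137 219 181 221 229 227 227 228]
201 [231 195 222 228 229 163 111 132 137 220 176 221 230 228 228 227]
202 [231 230 229 229 230 182 124 134 139 220 164 220 229 229 227 227]
203 [232 231 231 230 230 182 122 131 137 220 182 222 229 229 229 229]
204 [232 231 231 231 231 181 121 133 138 219 186 221 229 229 229 229]
205 [230 230 230 230 229 180 116 131 137 218 210 225 229 229 230 230]
206 [230 229 229 229 229 181  87 127 138 219 228 228 229 229 230 230]
207 [230 231 230 229 229 179  93 128 138 220 229 229 229 229 230 232]
208 [231 231 230 229 228 186  97 128 138 220 229 229 229 230 231 231]
209 [231 231 229 228 228 205 116 129 165 221 230 229 230 230 231 230]
210 [231 230 229 228 229 206 118 128 219 228 229 228 230 230 230 231]
211 [230 230 230 230 230 206 117 128 220 229 229 231 232 232 231 230]
212 [226 225 225 224 223 199 111 121 209 217 217 225 226 226 224 222]
213 [189 185 181 178 170 136  73  91 109 113 113 112 108 106 105 103]
214 [110 110 112 111 110 108  67  87 107 107 108 106 107 106 106 105]
215 [103 102 103 102  92  91  59  72  86  89  81  78  77  77  77  77]
216 [52 54 50 53 52 54 49 50 48 52 51 53 53 51 51 51]
217 [52 53 52 52 51 51 50 51 53 52 53 53 54 52 54 65]
(array([ 38.26, -44.52,   1.17]), array([-0.08,  0.02, 18.38]))
```

```bash
python3 -m jog '[4,-4.5,0.1,0,0,4, 8,-9,0.3,0,0,9, 12,-13,0.4,0,0,14, 15,-17,0.5,0,0,18.4, 18,-20.5,0.6,0,0,18.4, 21,-24,0.7,0,0,18.4, 24,-28,0.8,0,0,18.4, 27,-31.5,0.9,0,0,18.4, 30,-35,1,0,0,18.4, 33,-39,1.1,0,0,18.4]' 255 20
python3 - <<'E'
from h import *
from bench import monitor
s=monitor.read_state();print(s["time"],s["gripper_width"]);print(delta(s,(.43,-.056,.2),2.3))
E
```

```text
time: 1.1
tool_pos: [0.3975, -0.1356, 0.2011]
tool_rot: [3.141, 0.062, 0.0]
force: [0.7, -0.3, -0.2]
gripper_width: 0.0102
1.1 0.01016144261025814
(array([ 3.56, -7.83,  0.11]), array([ 0.01, -0.02, -0.04]))
```

```bash
python3 -m jog '[1.2,-2.6,0,0,0,0, 2.4,-5.2,0,0,0,0, 3.6,-7.8,0,0,0,0, 3.6,-7.8,0,0,0,0, 3.6,-7.8,0,0,0,0]'
python3 - <<'E'
from h import *
from bench import monitor,capture
s=monitor.read_state();print(s["tool_pos"],s["gripper_width"])
c=capture("wrist");np.savez("w1.npz",**c);cv2.imwrite("pics/w1.png",c["pixels"][:,:,::-1]);print(c["fx"],c["cam_to_world"].round(3).tolist())
E
```

```text
time: 1.6
tool_pos: [0.4298, -0.058, 0.2008]
tool_rot: [3.141, 0.065, -0.001]
force: [0.2, -0.9, -0.3]
gripper_width: 0.0006
[ 0.42983716 -0.05796307  0.20077283] 0.0006176979652836232
343.62356044054 [[0.04, -0.959, -0.282, 0.502], [-0.999, -0.039, -0.011, -0.056], [-0.0, 0.282, -0.959, 0.375], [0.0, 0.0, 0.0, 1.0]]
```

View pics/w1.png

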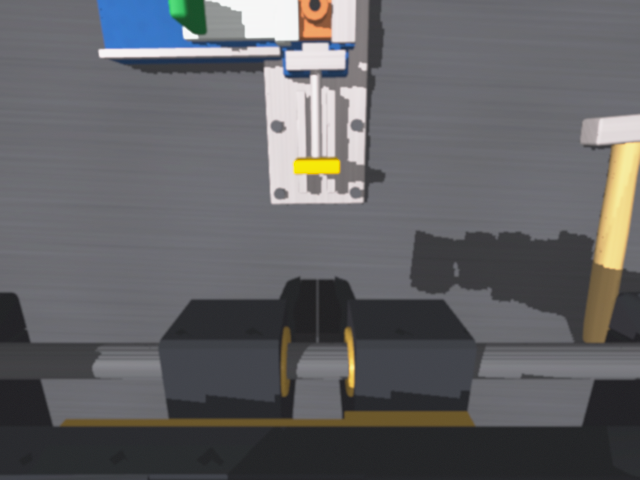

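The wrist view shows the plate at cols 295–340, row 166, and the shut fingers at col 318, in line behind it. I'll lower first, then push.

```bash
python3 -m jog '[0,0,4,0,0,0, 0,0,8,0,0,0, 0,0,12,0,0,0, 0,0,14.4,0,0,0, 0,0,14.4,0,0,0, 0,0,14.4,0,0,0]'; python3 -m jog '[1,-0.2,0,0,0,0, 2,-0.2,0,0,0,0, 2.6,-0.2,0,0,0,0, 3,-0.2,0,0,0,0, 3.5,-0.2,0,0,0,0, 4,-0.2,0,0,0,0, 5,-0.2,0,0,0,0, 5,-0.2,0,0,0,0]'
```

```text
time: 2.25
tool_pos: [0.4299, -0.059, 0.0574]
tool_rot: [3.141, 0.06, -0.001]
force: [-0.1, -0.4, 0.3]
gripper_width: 0.0002
time: 3.05
tool_pos: [0.4817, -0.054, 0.0572]
tool_rot: [-3.141, -0.063, -0.003]
force: [0.2, 0.3, -0.2]
gripper_width: 0.001
```

```bash
python3 - <<'E'
from h import *
from bench import capture
c=capture("side");a=c["pixels"][150:330,230:470,::-1];cv2.imwrite("pics/s2.png",cv2.resize(a,None,fx=3.3,fy=3.3))
E
```

```text
(no output)
```

View pics/s2.png

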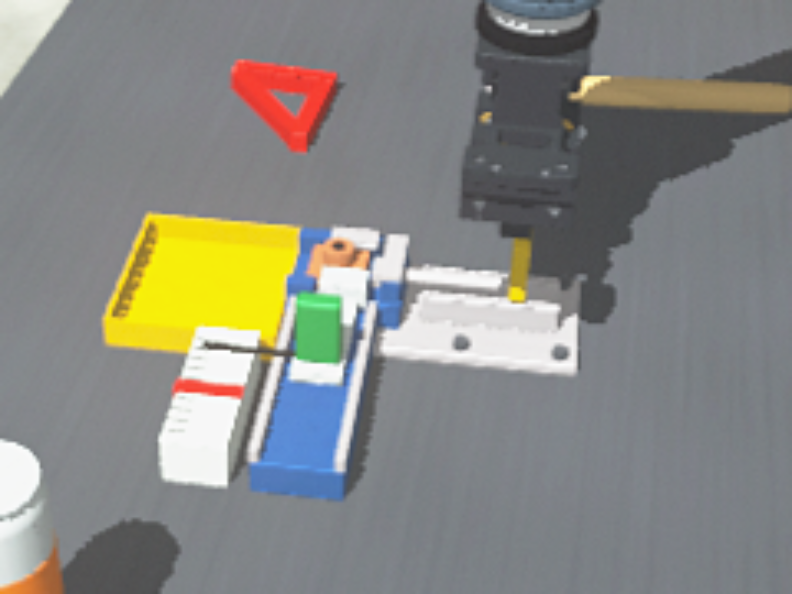

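```bash
python3 - <<'E'
from h import *
from bench import capture,monitor
c=capture("wrist");cv2.imwrite("pics/w2.png",c["pixels"][:,:,::-1])
d=capture("side");a=d["pixels"][190:250,360:420,::-1];cv2.imwrite("pics/s3.png",cv2.resize(a,None,fx=9,fy=9,interpolation=0))
P=cloud(d)
for b,st,ce in blobs(masks(d)["yellow"]): print(st,np.percentile(P[b],[3,50,97],axis=0).round(3).tolist())
for v in (222,228,234,238): print(v,[P[v,u].round(3).tolist() for u in range(380,400,3)])
print(monitor.read_state()["force"],monitor.read_state()["tool_pos"])
E
```

```text
[ 262  215   58   42 1833] [[0.646, -0.11, 0.002], [0.708, -0.055, 0.005], [0.756, 0.023, 0.024]]
[384 223   7  19  86] [[0.471, -0.046, 0.039], [0.476, -0.037, 0.066], [0.481, -0.034, 0.083]]
222 [[0.502, -0.162, -0.001], [0.494, -0.162, 0.0], [0.481, -0.048, 0.082], [0.475, -0.05, 0.082], [0.472, -0.168, -0.001], [0.465, -0.168, 0.0], [0.457, -0.171, -0.0]]
228 [[0.499, -0.132, 0.002], [0.492, -0.137, -0.0], [0.479, -0.04, 0.072], [0.473, -0.037, 0.075], [0.47, -0.139, 0.002], [0.462, -0.141, 0.001], [0.455, -0.141, 0.003]]
234 [[0.493, -0.055, 0.042], [0.486, -0.057, 0.042], [0.478, -0.035, 0.059], [0.471, -0.038, 0.058], [0.466, -0.075, 0.031], [0.459, -0.075, 0.032], [0.452, -0.076, 0.032]]
238 [[0.493, -0.068, 0.02], [0.485, -0.065, 0.024], [0.477, -0.037, 0.047], [0.47, -0.035, 0.049], [0.465, -0.064, 0.028], [0.458, -0.069, 0.026], [0.451, -0.07, 0.026]]
[ 0.61515894 -0.96322463  0.41588983] [ 0.47974267 -0.05415746  0.05689149]
```

View pics/w2.png

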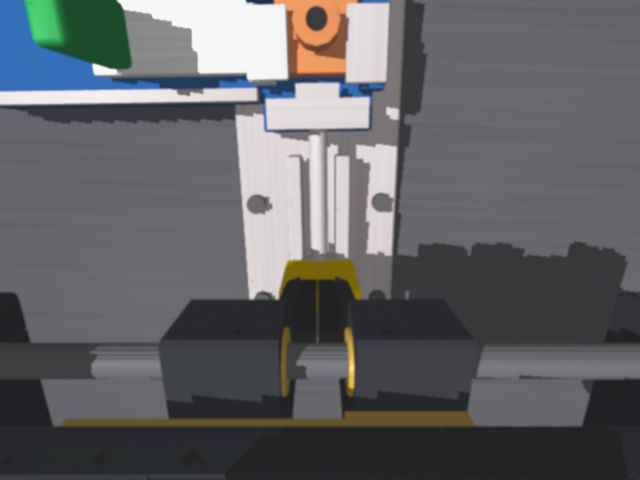

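View pics/s3.png

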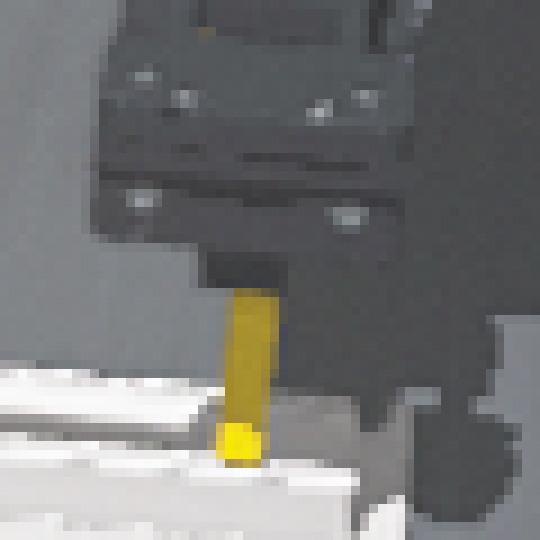

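```bash
python3 - <<'E'
from h import *
from bench import capture,monitor
d=capture("side");P=cloud(d)
for v in range(206,226,2): print(v,[(u,P[v,u].round(3).tolist()) for u in range(379,396,3)])
c=capture("wrist");P=cloud(c);print(c["cam_to_world"][:3,3])
for v in range(255,345,8): print(v,[P[v,u].round(3).tolist() for u in (290,300,310,325,335)])
E
```

```text
206 [(379, [0.494, 0.037, 0.179]), (382, [0.488, 0.036, 0.179]), (385, [0.482, 0.04, 0.183]), (388, [0.476, 0.038, 0.182]), (391, [0.47, 0.038, 0.183]), (394, [0.464, 0.039, 0.185])]
208 [(379, [0.493, 0.036, 0.174]), (382, [0.487, 0.036, 0.175]), (385, [0.482, 0.034, 0.174]), (388, [0.476, 0.035, 0.176]), (391, [0.47, 0.038, 0.178]), (394, [0.464, 0.038, 0.179])]
210 [(379, [0.493, 0.03, 0.166]), (382, [0.487, 0.03, 0.166]), (385, [0.481, 0.031, 0.167]), (388, [0.476, 0.026, 0.165]), (391, [0.47, 0.028, 0.167]), (394, [0.464, 0.033, 0.171])]
212 [(379, [0.493, 0.03, 0.16]), (382, [0.487, 0.03, 0.161]), (385, [0.481, 0.031, 0.163]), (388, [0.475, 0.028, 0.162]), (391, [0.469, 0.032, 0.165]), (394, [0.463, 0.03, 0.164])]
214 [(379, [0.493, 0.03, 0.156]), (382, [0.487, 0.033, 0.158]), (385, [0.481, 0.032, 0.159]), (388, [0.475, 0.03, 0.158]), (391, [0.469, 0.03, 0.159]), (394, [0.463, 0.029, 0.159])]
216 [(379, [0.492, 0.03, 0.15]), (382, [0.486, 0.033, 0.153]), (385, [0.48, 0.028, 0.151]), (388, [0.474, 0.03, 0.154]), (391, [0.468, 0.03, 0.154]), (394, [0.462, 0.033, 0.157])]
218 [(37
[... 1565 characters left out ...]
48, 0.109], [0.489, -0.052, 0.109], [0.489, -0.058, 0.109], [0.489, -0.061, 0.109]]
311 [[0.49, -0.044, 0.118], [0.489, -0.048, 0.116], [0.489, -0.052, 0.115], [0.489, -0.057, 0.115], [0.489, -0.061, 0.115]]
319 [[0.49, -0.045, 0.123], [0.489, -0.048, 0.121], [0.489, -0.052, 0.121], [0.489, -0.057, 0.121], [0.489, -0.061, 0.121]]
327 [[0.49, -0.045, 0.129], [0.488, -0.049, 0.125], [0.489, -0.052, 0.126], [0.489, -0.057, 0.127], [0.489, -0.061, 0.127]]
335 [[0.504, -0.047, 0.156], [0.488, -0.049, 0.13], [0.488, -0.052, 0.13], [0.488, -0.057, 0.13], [0.488, -0.06, 0.129]]
343 [[0.505, -0.047, 0.161], [0.507, -0.05, 0.163], [0.506, -0.052, 0.162], [0.507, -0.056, 0.162], [0.506, -0.058, 0.161]]
```

```bash
python3 - <<'E'
from h import *
c=dict(np.load("w1.npz"));P=cloud(c)
for v in range(268,345,6): print(v,[P[v,u].round(3).tolist() for u in (300,310,325,335)])
E
```

```text
268 [[0.353, -0.042, 0.002], [0.353, -0.053, 0.0], [0.354, -0.071, 0.001], [0.355, -0.083, 0.001]]
274 [[0.346, -0.042, 0.002], [0.346, -0.054, 0.0], [0.346, -0.071, 0.0], [0.347, -0.083, 0.001]]
280 [[0.44, -0.051, 0.233], [0.439, -0.055, 0.231], [0.439, -0.062, 0.23], [0.441, -0.066, 0.233]]
286 [[0.438, -0.051, 0.235], [0.439, -0.055, 0.237], [0.439, -0.062, 0.237], [0.438, -0.066, 0.233]]
292 [[0.439, -0.051, 0.242], [0.439, -0.055, 0.243], [0.439, -0.061, 0.243], [0.44, -0.066, 0.243]]
298 [[0.439, -0.051, 0.249], [0.439, -0.055, 0.249], [0.439, -0.061, 0.248], [0.439, -0.065, 0.248]]
304 [[0.439, -0.052, 0.254], [0.439, -0.055, 0.254], [0.439, -0.061, 0.253], [0.439, -0.065, 0.253]]
310 [[0.439, -0.052, 0.258], [0.439, -0.056, 0.259], [0.439, -0.061, 0.258], [0.439, -0.065, 0.258]]
316 [[0.439, -0.052, 0.263], [0.439, -0.056, 0.263], [0.44, -0.061, 0.264], [0.44, -0.065, 0.263]]
322 [[0.439, -0.052, 0.267], [0.438, -0.056, 0.266], [0.439, -0.061, 0.267], [0.44, -0.064, 0.267]]
328 [[0.439, -0.052, 0.272], [0.439, -0.056, 0.271], [0.439, -0.061, 0.271], [0.439, -0.064, 0.271]]
334 [[0.438, -0.052, 0.274], [0.438, -0.056, 0.273], [0.439, -0.061, 0.274], [0.438, -0.064, 0.273]]
340 [[0.436, -0.053, 0.274], [0.436, -0.056, 0.274], [0.436, -0.061, 0.273], [0.436, -0.064, 0.274]]
```

The fingertips really end about 28 mm above the reported TCP: both cameras give tips at z ≈ 0.085 where the state says 0.057, and the first wrist frame shows the same offset. So the fingers passed just over the plate, which hasn't moved. I'll back off, lower by 3 cm and push again.

```bash
python3 -m jog '[-2.5,0,0,0,0,0, -5,0,0,0,0,0, -5,0,0,0,0,0, -5,0,1.5,0,0,0, -5,0,3,0,0,0, -5,0,3,0,0,0, -5,0,3,0,0,0]'; python3 -m jog '[1,0,0,0,0,0, 2,0,0,0,0,0, 2.8,0,0,0,0,0, 3.3,0,0,0,0,0, 3.8,0,0,0,0,0, 4.3,0,0,0,0,0, 5,0,0,0,0,0, 5,0,0,0,0,0]'
```

```text
time: 4.0
tool_pos: [0.4303, -0.0561, 0.0272]
tool_rot: [-3.141, -0.063, 0.0]
force: [0.3, -0.0, 0.1]
gripper_width: 0.0005
time: 4.8
tool_pos: [0.4803, -0.054, 0.0268]
tool_rot: [-3.141, -0.063, 0.001]
force: [-3.2, 0.8, 1.5]
gripper_width: 0.0001
```

```bash
python3 -m jog '[0.8,0,0,0,0,0, 1.6,0,0,0,0,0, 2.4,0,0,0,0,0, 3.2,0,0,0,0,0, 3.8,0,0,0,0,0, 4.2,0,0,0,0,0, 4.4,0,0,0,0,0, 4.4,0,0,0,0,0]'
```

```text
time: 5.6
tool_pos: [0.5226, -0.0519, 0.0266]
tool_rot: [-3.14, -0.063, 0.004]
force: [-5.7, 2.0, 2.4]
gripper_width: 0.0002
```

```bash
python3 -m jog '[0.2,0,0,0,0,0, 0.4,0,0,0,0,0, 0.6,0,0,0,0,0, 0.7,0,0,0,0,0, 0.7,0,0,0,0,0]'
python3 - <<'E'
from h import *
from bench import capture
c=capture("wrist");cv2.imwrite("pics/w4.png",c["pixels"][:,:,::-1])
E
```

```text
time: 6.1
tool_pos: [0.5237, -0.052, 0.0259]
tool_rot: [3.141, 0.063, -0.021]
force: [-19.4, 1.2, 16.0]
gripper_width: 0.0006
```

View pics/w4.png

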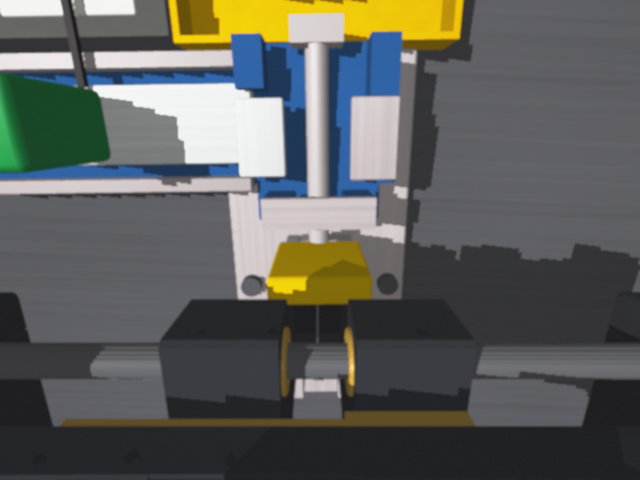

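The ejector is at its stop (19 N) and the nest is empty, with the rod head over the tray's edge. Retracting now.

```bash
python3 -m jog '[-1,0,0,0,0,0, -2.5,0,0,0,0,0, -4,0,0,0,0,0, -5.5,0,0,0,0,0, -7,0,0,0,0,0, -8.8,0,0,0,0,0, -9.5,0,0,0,0,0, -9.5,0,-4,0,0,0, -9.5,0,-8,0,0,0, -9.5,0,-12,0,0,0]' 
python3 - <<'E'
from h import *
from bench import capture,monitor
c=capture("side");a=c["pixels"][190:320,250:430,::-1];cv2.imwrite("pics/s5.png",cv2.resize(a,None,fx=4,fy=4,interpolation=0))
P=cloud(c)
for b,st,ce in blobs(masks(c)["yellow"]): print(st,np.percentile(P[b],[3,50,97],axis=0).round(3).tolist())
np.savez("s5.npz",**c);c=capture("top");np.savez("t5.npz",**c)
for b,st,ce in blobs(masks(c)["green"]): print(st,ce,ray(c,*ce,.087))
a=c["pixels"][150:320,230:370,::-1];cv2.imwrite("pics/t5.png",cv2.resize(a,None,fx=3.5,fy=3.5,interpolation=0))
print(monitor.read_state()["tool_pos"])
E
```

```text
time: 7.15
tool_pos: [0.4371, -0.0558, 0.1488]
tool_rot: [-3.141, -0.063, -0.003]
force: [0.1, -0.2, -0.5]
gripper_width: 0.0007
[ 262  215   58   42 1581] [[0.644, -0.11, 0.002], [0.715, -0.048, 0.006], [0.756, 0.023, 0.024]]
[384 216   7  26 124] [[0.472, -0.072, 0.04], [0.477, -0.039, 0.073], [0.482, -0.035, 0.084]]
[280 222   6  15  83] [282.65060241 228.75903614] [0.59631412 0.05026723 0.087     ]
[ 0.44102154 -0.05619564  0.1519029 ]
```

View pics/s5.png

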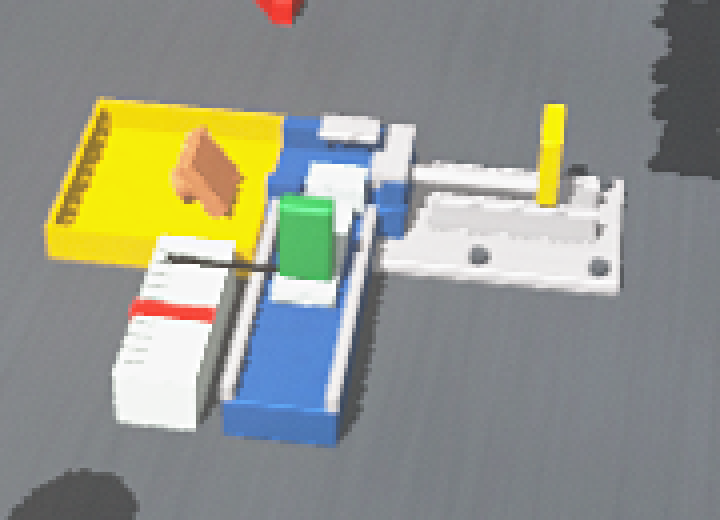

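View pics/t5.png

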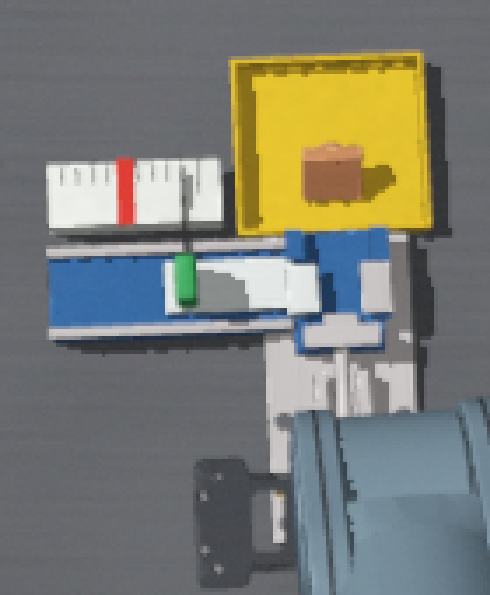

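The part lies in the tray, tipped onto its boss, with its centre near px (325,200). The ejector plate is back at x 0.477, its starting place, and the jaw is still shut.

```bash
python3 - <<'E'
from h import *
from bench import monitor
c=dict(np.load("t5.npz"));P=cloud(c);H=cv2.cvtColor(c["pixels"],cv2.COLOR_RGB2HSV)
m=np.zeros((480,640),bool);m[185:212,310:345]=True
m&=(H[...,0]<15)&(H[...,1]>80);p=P[m];print("part",m.sum(),np.percentile(p,[2,50,98],axis=0).round(3).tolist())
s=monitor.read_state();print(delta(s,(.596,.0505,.15),2.3))
E
```

```text
part 240 [[0.662, -0.063, 0.011], [0.676, -0.046, 0.031], [0.692, -0.027, 0.045]]
(array([ 15.9 , -10.05,   0.35]), array([ 0.08, -0.64, -0.05]))
```

Part top is at 45 mm, which fits it leaning on its boss (predicted 43 mm), with the boss centre at about 20 mm. Next, above the grip.

```bash
python3 -m jog '[3,-2,0,0,0,0, 6,-4,0,0,0,0, 9,-6,0,0,0,0, 12,-8,0,0,0,0, 15,-9.5,0,0,0,0, 15.9,-10,0,0,0,0, 15.9,-10,0,0,0,0, 15.9,-10,0,0,0,0]' 110 30
python3 - <<'E'
from h import *
from bench import monitor,capture
c=capture("wrist");cv2.imwrite("pics/w6.png",c["pixels"][:,:,::-1])
s=monitor.read_state();print(s["gripper_width"],delta(s,(.596,.0505,.028),2.3))
for b,st,ce in blobs(masks(c)["green"]): print(st,ce,ray(c,*ce,.087))
E
```

```text
time: 8.05
tool_pos: [0.5899, 0.0493, 0.1464]
tool_rot: [3.14, 0.061, -0.002]
force: [-0.1, -0.4, -0.4]
gripper_width: 0.0498
0.05029752877102484 (array([ 0.65, -0.14, 11.86]), array([ 0.05,  0.08, -0.09]))
[306 202  19  51 854] [314.82201405 227.34543326] [0.60015391 0.05066174 0.087     ]
```

View pics/w6.png

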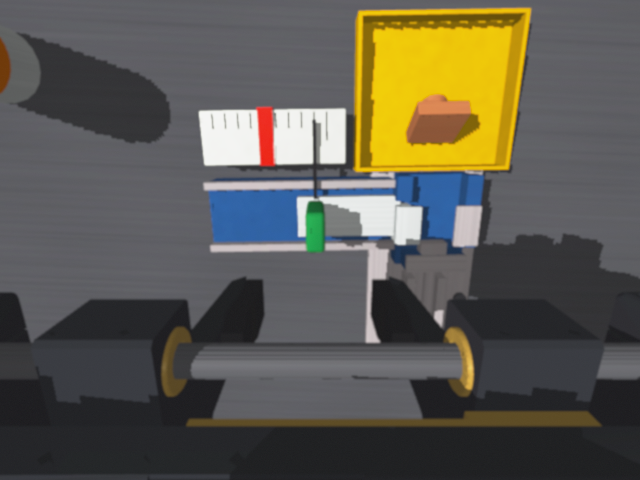

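In the wrist view, the grip (315,227) is centred between the open fingers (265 to 372). The pointer is at col 315 and the band at (266,137). Measuring the draw and descending.

```bash
python3 -m jog '[0.6,-0.1,4,0,0,0, 0.6,-0.1,8,0,0,0, 0.6,-0.1,11,0,0,0, 0.6,-0.1,11.9,0,0,0, 0.6,-0.1,11.9,0,0,0, 0.6,-0.1,11.9,0,0,0]'
python3 - <<'E'
from h import *
from bench import monitor,capture
c=capture("wrist");cv2.imwrite("pics/w7.png",c["pixels"][:,:,::-1]);np.savez("w7.npz",**c)
s=monitor.read_state();print(s["tool_pos"],s["force"])
for b,st,ce in blobs(masks(c)["red"]): print(st,ce,ray(c,*ce,.034))
E
```

```text
time: 8.7
tool_pos: [0.5978, 0.0513, 0.0296]
tool_rot: [-3.141, -0.061, -0.003]
force: [0.1, 0.0, 0.2]
gripper_width: 0.0503
[0.59821152 0.0514438  0.02993326] [ 0.54772976 -0.00976718  0.08886581]
[ 218  106   33   97 2305] [234.53839479 152.60086768] [0.66066317 0.09283375 0.034     ]
```

View pics/w7.png

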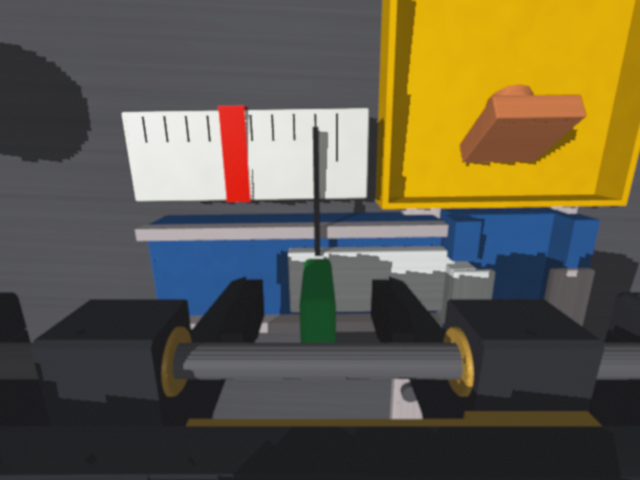

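Good view: the pointer is at col 316 (rows 128–250), the band at (234,153), and the grip sits between the fingers. Closing.

```bash
python3 - <<'E'
from h import *
c=dict(np.load("w7.npz"));g=cv2.cvtColor(c["pixels"],cv2.COLOR_RGB2GRAY)
y=np.radians(2.3);ey=np.array([-np.sin(y),np.cos(y),0])
for v in (140,152,165):
    row=g[v,308:326].astype(float);w=np.clip(190-row,0,None);u=308+(w*np.arange(18)).sum()/w.sum()
    p=ray(c,u,v,.0385);b=ray(c,234.54,152.6,.034);print(u,p.round(4),(b-p)@ey)
E
python3 -m jog '[0,0,0,0,0,0, 0,0,0,0,0,0, 0,0,0,0,0,0, 0,0,0,0,0,0, 0,0,0,0,0,0, 0,0,0,0,0,0, 0,0,0,0,0,0]' 255 40
```

```text
318.16447876447876 [0.6681 0.0529 0.0385] 0.04017406472705264
318.21209800918837 [0.6627 0.0527 0.0385] 0.040192529853831614
318.3009188361409 [0.6567 0.0524 0.0385] 0.04023052167874223
time: 9.45
tool_pos: [0.597, 0.0511, 0.0281]
tool_rot: [3.14, 0.063, -0.0]
force: [0.4, -2.8, 3.3]
gripper_width: 0.0138
```

Grip made (13.8 mm on a 14 mm plate). The draw is about 40 mm along tool −y.

```bash
python3 -m jog '[0,-0.6,0,0,0,0, 0,-1.2,0,0,0,0, 0,-1.8,0,0,0,0, 0,-2.4,0,0,0,0, 0,-3,0,0,0,0, 0,-3.5,0,0,0,0, 0,-3.9,0,0,0,0, 0,-4.1,0,0,0,0, 0,-4.1,0,0,0,0, 0,-4.1,0,0,0,0]'
cat > m.py <<'E'
from h import *
from bench import monitor,capture
import sys
y=np.radians(2.3);ey=np.array([-np.sin(y),np.cos(y),0])
c=capture("wrist");cv2.imwrite(f"pics/{sys.argv[1]}.png",c["pixels"][:,:,::-1])
g=cv2.cvtColor(c["pixels"],cv2.COLOR_RGB2GRAY)
print(monitor.read_state()["tool_pos"])
for b,st,ce in blobs(masks(c)["red"]):
    print(st,ce,ray(c,*ce,.034))
for v in range(120,255,12): print(v,300,g[v,300:335])
E
python3 m.py w8
```

```text
time: 10.45
tool_pos: [0.595, 0.0879, 0.0281]
tool_rot: [3.135, 0.058, -0.003]
force: [-1.7, -10.0, 6.2]
gripper_width: 0.0135
[0.59494134 0.08785185 0.02809077]
[ 298  102   27   98 1921] [310.90265487 146.67048412] [0.66207181 0.09275721 0.034     ]
120 300 [102  92  93  93  93  94  94  93  93  93  93  92  93  92  93  92  92  93
  92  91  92  91  93 109 128 156 205 225 196 132 144 208 233 236 236]
132 300 [107  90  92  92  92  90  92  91  94  92  92  81  62  47  45  46  48  52
  54  56  57  54  58  77 105 149 203 224 195 124 127 197 231 236 236]
144 300 [125  95  90  91  94  91  92  92  91  90  91  83  66  49  45  44  48  50
  55  55  54  55  66  96 149 203 230 235 235 235 235 235 235 235 235]
156 300 [139  99  90  91  90  89  89  88  91  88  89  84  68  51  43  44  44  49
  53  55  54  55  65  96 149 203 231 235 235 235 235 235 235 235 235]
168 300 [160 112  87  88  88  89  88  88  88  88  88  84  71  55  46  43  43  49
  53  54  54  60  80 119 166 205 211 178 161 199 228 233 233 233 233]
180 300 [171 123  92  86  87  87  88  88  88  87  87  85  75  57  45  42  42  45
  50  51  52
[... 158 characters left out ...]
1  59  79 101 119 149 200 229 234 233 233 233 233]
204 300 [91 91 91 91 90 90 90 90 90 91 91 88 76 57 45 41 41 43 57 73 86 91 91 91
 92 90 91 90 91 92 91 91 91 91 92]
216 300 [51 49 51 51 50 50 51 50 49 50 50 50 48 46 42 41 41 42 44 46 50 50 51 50
 51 49 51 51 50 51 50 50 51 51 51]
228 300 [187 186 187 187 187 186 185 186 185 185 185 181 163 125  76  45  40  42
  52  73  89  93  93  95 112 149 177 184 184 185 185 184 185 185 184]
240 300 [85 85 84 86 84 86 85 85 85 85 84 84 82 69 51 42 41 41 48 63 78 83 85 85
 84 81 70 57 48 46 45 46 45 47 53]
252 300 [189 190 191 192 192 193 192 193 193 194 196 195 187 154 102  56  39  39
  48  69 100 136 172 196 203 204 205 206 207 207 209 208 209 209 210]
```

View pics/w8.png

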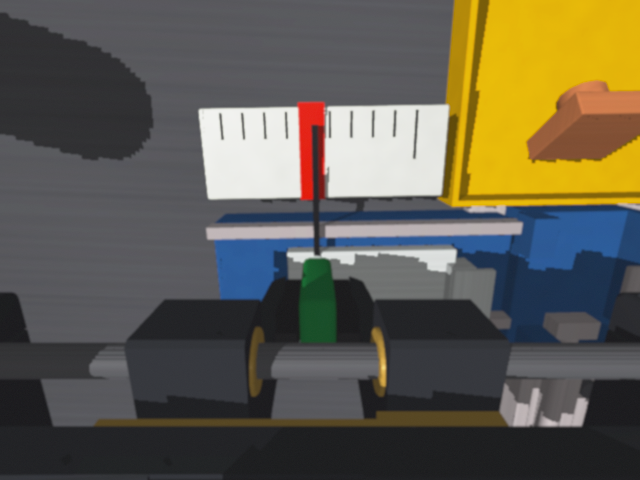

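The pointer centre is at col ~315 and the band centre at 312, so it stands about 1.5 mm short of centre. A small nudge, then hold for over 2 s.

```bash
python3 -m jog '[0,-0.1,0,0,0,0, 0,-0.15,0,0,0,0, 0,-0.15,0,0,0,0, 0,-0.15,0,0,0,0, 0,-0.15,0,0,0,0, 0,-0.15,0,0,0,0, 0,-0.15,0,0,0,0, 0,-0.15,0,0,0,0, 0,-0.15,0,0,0,0, 0,-0.15,0,0,0,0]'
for i in 1 2; do python3 -m jog '[0,0,0,0,0,0, 0,0,0,0,0,0, 0,0,0,0,0,0, 0,0,0,0,0,0, 0,0,0,0,0,0, 0,0,0,0,0,0, 0,0,0,0,0,0, 0,0,0,0,0,0, 0,0,0,0,0,0, 0,0,0,0,0,0]'; done
python3 - <<'E'
from h import *
from bench import monitor,capture
y=np.radians(2.3);ey=np.array([-np.sin(y),np.cos(y),0])
c=capture("wrist");cv2.imwrite("pics/w9.png",c["pixels"][:,:,::-1]);g=c["pixels"]
for v in (140,150,160):
    R_=g[v,:,0].astype(int);G=g[v,:,1].astype(int)
    dark=[u for u in range(300,330) if R_[u]<90]; red=[u for u in range(270,350) if R_[u]>150 and G[u]<90]
    print(v,dark[:1],dark[-1:],red[:1],red[-1:],R_[295:332])
c=capture("top")
for k in("yellow","green","red"):
    for b,st,ce in blobs(masks(c)[k]): print(k,st,ce)
s=capture("side");a=s["pixels"][190:320,250:430,::-1];cv2.imwrite("pics/s9.png",cv2.resize(a,None,fx=4,fy=4,interpolation=0))
P=cloud(s)
for b,st,ce in blobs(masks(s)["yellow"]): print(st,np.percentile(P[b],[3,50,97],axis=0).round(3).tolist())
E
```

```text
time: 11.5
tool_pos: [0.5949, 0.0892, 0.0281]
tool_rot: [3.135, 0.058, -0.003]
force: [-2.6, -10.3, 7.7]
gripper_width: 0.0138
time: 12.5
tool_pos: [0.5949, 0.0892, 0.0281]
tool_rot: [3.135, 0.058, -0.003]
force: [-2.3, -10.4, 7.3]
gripper_width: 0.0139
time: 13.5
tool_pos: [0.5949, 0.0892, 0.0281]
tool_rot: [3.135, 0.058, -0.003]
force: [-1.6, -11.0, 7.7]
gripper_width: 0.0136
140 [313] [317] [303] [326] [237 237 237 237 237 236 233 230 228 229 229 228 228 229 229 223 184 114
  57  44  44  50  70  97 115 119 120 120 119 121 143 176 195 214 230 235
 235]
150 [313] [317] [303] [326] [237 237 237 237 237 237 235 231 229 229 228 228 229 228 228 223 188 123
  65  46  45  50  69  95 115 120 120 120 120 134 170 198 202 214 230 235
 235]
160 [313] [317] [303] [325] [236 235 236 236 236 235 234 231 229 227 227 227 227 228 227 223 196 137
  78  46  44  46  63  92 112 119 119 118 120 143 191 223 231 234 234 235
 234]
yellow [ 296  165   58   52 2401] [324.84964598 188.65639317]
yellow [322 281  17   5  81] [330.18518519 282.91358025]
red [409 169  46  38 815] [437.08711656 191.50306748]
[ 262  215   47   42 1201] [[0.682, -0.108, 0.002], [0.727, -0.046, 0.006], [0.756, 0.023, 0.025]]
[384 216   8  26 135] [[0.471, -0.152, 0.002], [0.477, -0.039, 0.074], [0.488, -0.035, 0.084]]
```

View pics/w9.png

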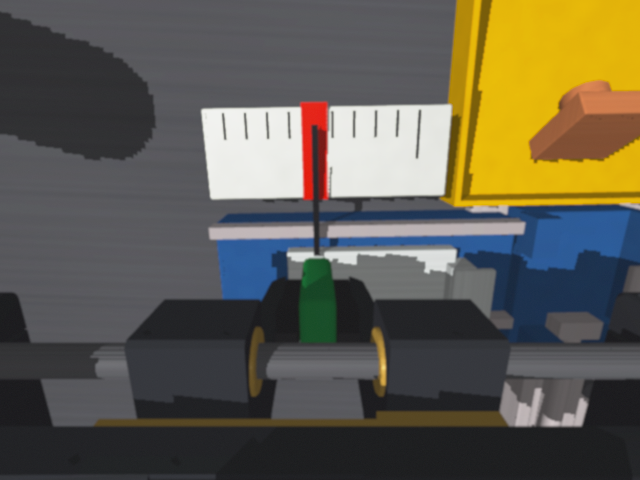

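View pics/s9.png

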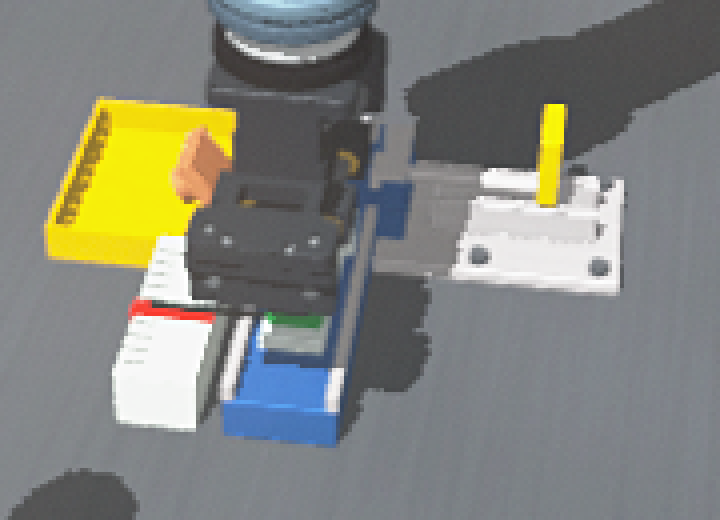

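The pointer is at col 315 and the band centre at 314.5, so it is centred. It has been steady for over 2 s, the ejector is home and the part is in the tray. Handing in.

```bash
python3 -c "
from bench import r
print(r.finish_job())"
```

```text
the job is handed in; nothing more can be done
None
```

I pushed the ejector to its stop, so the copper part dropped into the tray and the ejector sprang home. I then drew the jaw out until the pointer stood over the red band, held it there for more than 2 s, and handed the job in at about 13.7 s while still holding it. No verdict was reported.

**Last checks**
- **Pointer:** it was within about 1 pixel (0.5 mm) of the band's centre. The TCP did not move over the last 2 s, with a spring pull of 10–11 N and the grip set to 40 N.
- **Ejector:** the yellow plate was back at x 0.477, where it started.
- **Part:** it lies tipped on its boss in the tray and looked unchanged between pictures. I calculated its boss centre at about 20 mm high.
- **Other things on the bench:** the welding square had not moved in the last top view. I did not re-measure the wrench, hammer or spray can; the arm met no contact near them.

**What disagreed:** the fingertips sit about 28 mm higher than the reported TCP. My first push therefore passed over the yellow plate without touching it. I found this from the depth images and lowered the later moves to suit.

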